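# Hook the peg basket into the slotted upright and press it down to lock

### The job

Hang the steel peg basket on the slotted upright: put both of its back lugs through the two slots, then press the basket down until it is fully home and the orange spring catch has snapped back out above its cross rod, and let go. Feel your way and never force it: pushing the basket against the upright with more than about 60 N bends the lugs. Leave all the other things on the cabinet top where they are.

Things in the scene. Friction and masses are not known exactly. Their poses are not given: they have to be found in the camera images.
- basket: Loose steel peg basket with pegs inside and a black handle bar, 0.3 to 0.5 kg, 110 (x) x 100 (y) x 72 mm high, back wall 100 mm high. Origin: centre of its underside; z up, x points to its back, where the two lugs are. Two black standoff strips on the back (y = +-32 mm, z 20 to 100 mm) end at x = 65 mm: this plane bears on the upright's face when hung.
- grip (a point): Centre of the basket's black handle bar, the place to grip: bar 14 mm wide (y), 14 mm high, 92 mm long along the basket's x, free for 40 mm below; 119 mm above the basket's underside, over its middle. Axes as the basket's.
- lugs (a point): Midway between the basket's two hook lugs, at the underside of their necks (z = 85 mm) in the bearing plane (x = 65 mm); axes as the basket's. Lugs at y = +-20 mm, 6 mm wide: a level neck, 6 mm high, runs 12 mm back from this plane, and a tongue at its end (6.5 to 12 mm back) hangs to 16 mm below the neck. So each lug is 22 mm high.
- rod (a point): Middle of the basket's cross rod, which the catch locks: steel, 5 mm thick, 32 mm long along y, at x = 62 mm, z = 55 mm of the basket. Axes as the basket's.
- upright: Fixed slotted upright: grey foot plate 150 x 170 x 8 mm, grey post 106 mm wide, 213 mm high, holding a white slotted strip 76 mm wide and 5 mm thick, about z 32 to 192 mm, front face at x = 0. Origin: on the cabinet top under the middle of that face; x points into the upright, z up. The strip is fixed at a height of its own, up to 20 mm above or below nominal, not measured: find it by feel.
- seat (a point): Midway between the two slots' nominal bottom edges, 130 mm up, in the strip's face; axes as the upright's; does not show the strip's height error. Slots at y = +-20 mm, 11 mm wide, 26 mm high: lugs pass when lugs is 16 to 20 mm above the true bottom edge. Push in along x till the standoffs meet the face, then down: home, lugs is on the true bottom edge, at most 3 mm off the face.
- catch (a joint): Orange spring catch, 16 mm wide, mid-strip: a tooth 6 mm proud of the face, tip 24 mm below the slot bottoms, ramp fading into the face 9 mm higher. Value: m pushed in; 0 free, 3 to 5 mm as the rod passes, some 9 mm above home, 0 again once the rod is snapped in below it, under 4 mm above home. Passing takes 6 to 15 N down, the weight included. Left unpressed the basket rests on it, unlocked.
- tub: Bystander: round white tub with a screw-top lid, 104 mm across, 92 mm high; origin under its centre.
- spray: Bystander: clear glass spray bottle, 72 mm across, 213 mm high; origin under its centre.
- scoop: Bystander: green plastic scoop lying flat, 165 mm long; origin under its bowl.
- handle: Bystander: loose blue bucket handle with a ribbed grip lying flat, an arc 200 mm across; origin at the arc's centre.
- cup: Bystander: blue ceramic cup, 80 mm across, 90 mm high; origin under its centre.

How it is judged:
By the outcome, as a careful person would: the job done as asked, in the order asked, and still so for the second after the job is handed in, with the robot touching nothing.
It also fails if it takes over 72 s, if anything falls off the work surface, if the arm or the gripper's body presses on something with over 40 N, if the wrist force passes 120 N, or if a joint passes its speed limit or range.

### The arm

A 7-joint arm with a two-finger parallel gripper is mounted at the origin on the work surface. World frame = base frame: x ahead of the robot, y to its left, z up, the work surface at z = 0. Lengths are in m, angles in rad, forces in N, time in s.
With the tool pointing down it reaches from about 0.35 to 0.9 m from the base axis. Payload 8.1 kg.
Tool frame: the origin (TCP) lies at the very end of the fingers, on their centre line; the grasp point (between the pads) lies 19 mm behind it; x points along the fingers, y is the direction in which the jaws open and shut, and the axes are right-handed (so a half turn about x gives the same grasp; the last joint's range is limited). The gripper opens to 92 mm and grips with 3 to 60 N. Pads are 19 mm wide; open, the fingers measure 130 mm over their backs; the gripper's body (75 mm by 190 mm) begins 47 mm behind the grasp point.
Start: joints at [-1.251, 0.434, 0.025, 1.573, -0.012, 1.134, -0.075], TCP at [0.256, 0.57, 0.227] pointing down, gripper open.
Joint ranges: [-2.62, 2.62], [-0.44, 2.09], [-1.27, 1.32], [0.08, 2.57], [-1.32, 4.46], [0.12, 2], [-2.74, 2.74]. Speed limits (rad/s): [2.22, 2.22, 3.01, 3.01, 3.14, 3.14, 3.14].

### API

Orientations are given as a rotation vector (axis times angle).
In Python, from cell import arm gives the robot as it stands.
- The arm moves only by the tool servo_tool, never from a script. Its argument "plan" is a list of rows, each a list of 2 entries, a list of its own where there are three numbers: the shift along the world's x, y, z in cm, then the turn, a rotation vector about the world's x, y, z in degrees. A call has 1 to 12 rows; each row is the pose to reach, as a shift and turn from the pose measured when the call began; what a row does not reach only later rows make up. A row lasts 1/10 s, in which the tool goes at most 50 mm and 8.59 degrees, less where a joint would pass 70% of its speed; a pose out of reach is approached as far as the arm can. A call with a gripper value outside its range is refused whole. "grip" is the opening, from 0 (shut) to 1 (fully open), set as the call begins (left out, the last holds). The fingers move at their own pace and stop on an object; "squeeze" is the grip in N (left out, the last holds). Time passes only in rows, so rows that repeat a pose let the fingers close. It gives the time, the measured TCP pose, the force and the opening at its end, in the units of the state.
- arm.observe(): the state, without advancing time (a new reading comes with each control period).
- arm.get_image(name): name is "scene" or "top" or "wrist"; returns a dict with "frame" (480x640x3 uint8, blue, green, red), "fx", "fy", "cx", "cy" (pixels), "position" and "rotation" of the camera in the world. Camera axes: x right, y down, z forward; pixel columns grow to the right and rows downward; lengths in m; the calibration is good to about 2 mm. A picture is of the moment at which its call begins. There is no depth.
- arm.sign_off(): hands the job in, once; it reports no verdict.
Trained networks look in a picture, given as the dict that the camera call returned (one of the last four; its "shot" number tells which), for a name from the list of things; names that differ only in an ending like _2 or _b are one class to them, and where a whole thing is asked for, a point or a joint stands for the part that bears it (a point fixed in the world has none). Each returns a list of dicts, best first, with "score" (0 to 1); they miss things now and then, are a little off and sometimes report something else, mostly with a low value. They report only what shows in the picture. A call takes as long as a camera call.
- arm.search_frame(picture, query): "at" ([column, row] in pixels, amid what is visible of it).
- arm.trace(picture, query): "pixels" (480x640 bool, what is visible of it) and "at" ([column, row] in pixels, amid what is visible of it).
The state is a dict: "clock": time; "joints": joint angles; "dq": joint speeds; "joint_efforts": joint torques, N m; "position": TCP position; "ee_rot": TCP orientation; "force": force on the tool from outside, world axes, zero at the start; "ft_torque": the same for the moment, N m; "width": opening from 0.0 (shut) to 1.0 (fully open).
Only numpy, scipy, OpenCV 4.12 (cv2) and the standard library are available. Lean on these libraries where they do the work, as an engineer would, in place of code of your own. Each camera call takes 0.05 s, during which the arm holds its last target.

## Working session

There is one attempt and no reset: what is moved stays moved. The work goes in short steps, Python scripts to look and compute and a tool call to move; the robot and the scene stay as the last step left them, time stands still between calls to the robot, and variables do not carry over. Pictures are saved under pics/ and viewed, and the job is handed in when it is done.

Besides the shell and the picture viewer there is one more tool, called in YAML: its name, and indented under it one key for each argument. servo_tool: Moves the arm, as the interface text tells. Its arguments: {"type":"object","properties":{"plan":{"type":"array","items":{"type":"array"}},"grip":{"type":"number"},"squeeze":{"type":"number"}},"required":["plan"]}

```bash
mkdir -p pics; ls; cat > h.py <<'E'
import cv2,numpy as np
from cell import arm
E
python3 - <<'E'
from h import *
s=arm.observe(); print(s)
for n in ["scene","top","wrist"]:
    p=arm.get_image(n); cv2.imwrite(f"pics/{n}0.png",p["frame"])
    print(n,p["fx"],p["fy"],p["cx"],p["cy"],p["position"],p["rotation"])
    if n!="wrist":
        for q in ["basket","grip","lugs","rod","upright","catch","tub","spray","scoop","handle","cup"]:
            r=arm.search_frame(p,q); print(q,[(np.round(x["at"]).tolist(),round(x["score"],2)) for x in r[:2]])
print(arm.observe()["clock"])
E
```

```text
pics
{'clock': 0.0, 'joints': array([-1.2506044 ,  0.43521311,  0.02498017,  1.57409367, -0.01162007,
        1.13397993, -0.07504909]), 'dq': array([-1.09956087e-03,  6.21997754e-05,  5.12399935e-04,  4.29671417e-04,
       -1.42689101e-03, -8.18665981e-04, -1.08014052e-03]), 'joint_efforts': array([-4.93727657e-04, -6.67837715e+01,  9.84429494e-01, -3.14462435e+01,
       -6.06928929e-02,  4.28438641e-02,  2.60719889e-04]), 'position': array([0.25628525, 0.56948486, 0.2259525 ]), 'ee_rot': array([ 0.33043401,  1.54543706, -0.33286113]), 'force': array([-0.27177778,  0.62371188, -0.39792502]), 'ft_torque': array([-0.01577581, -0.02918238, -0.00931999]), 'width': 1.0005181509425305}
scene 450.43895384240886 450.43895384240886 313.5701431157386 235.7322685648248 [0.97330566 0.37568071 0.70682996] [-1.0807363  -2.46027499  0.96567212]
basket [([471.0, 313.0], 0.62)]
grip [([472.0, 316.0], 0.67), ([125.0, 245.0], 0.17)]
lugs [([470.0, 318.0], 0.9)]
rod [([472.0, 315.0], 0.68)]
upright [([282.0, 290.0], 0.9)]
catch []
tub [([254.0, 162.0], 0.73)]
spray [([458.0, 432.0], 0.79), ([469.0, 3
[... 186 characters left out ...]
8 233.4361859969624 [0.43453263 0.01112202 1.3073531 ] [-2.15315566  2.17069273 -0.11695043]
basket [([225.0, 274.0], 0.83), ([181.0, 191.0], 0.29)]
grip [([220.0, 269.0], 0.8)]
lugs [([220.0, 271.0], 0.97), ([327.0, 205.0], 0.38)]
rod [([221.0, 273.0], 0.86)]
upright [([327.0, 205.0], 0.92), ([179.0, 188.0], 0.62)]
catch [([325.0, 203.0], 0.5), ([182.0, 189.0], 0.4)]
tub [([444.0, 278.0], 0.61)]
spray [([182.0, 185.0], 0.88)]
scoop [([351.0, 316.0], 0.57), ([184.0, 187.0], 0.19)]
handle [([456.0, 159.0], 0.82)]
cup [([247.0, 174.0], 0.97)]
wrist 367.1025643147432 367.1025643147432 317.1009743192085 232.37803347892398 [0.17982615 0.6041212  0.38423084] [2.41015013 1.5575858  0.24394681]
1.25
```

View pics/scene0.png

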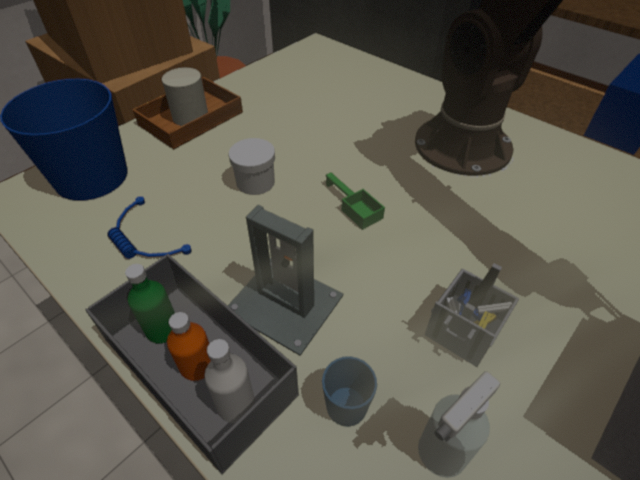

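View pics/top0.png

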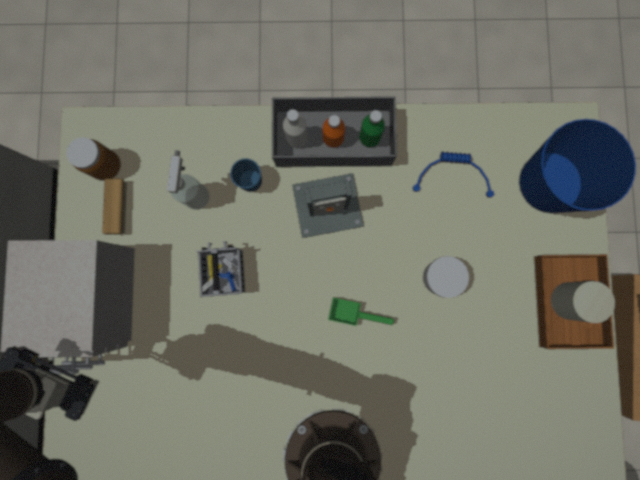

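View pics/wrist0.png

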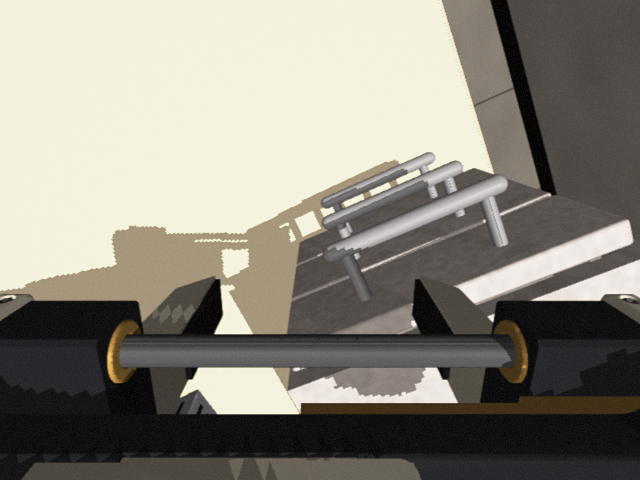

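```bash
python3 - <<'E'
from h import *
a=cv2.imread("pics/scene0.png");b=cv2.imread("pics/top0.png")
z=lambda i,x,y,w,h,k:cv2.resize(i[y:y+h,x:x+w],None,fx=k,fy=k,interpolation=cv2.INTER_CUBIC)
o=np.hstack([z(a,220,200,130,150,3),z(a,415,250,130,150,3)])
cv2.imwrite("pics/zs.png",cv2.convertScaleAbs(o,alpha=1.8))
o=np.hstack([z(b,185,230,70,75,5),z(b,287,165,80,75,5)])
cv2.imwrite("pics/zt.png",cv2.convertScaleAbs(o,alpha=1.8))
E
```

```text
(no output)
```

View pics/zs.png

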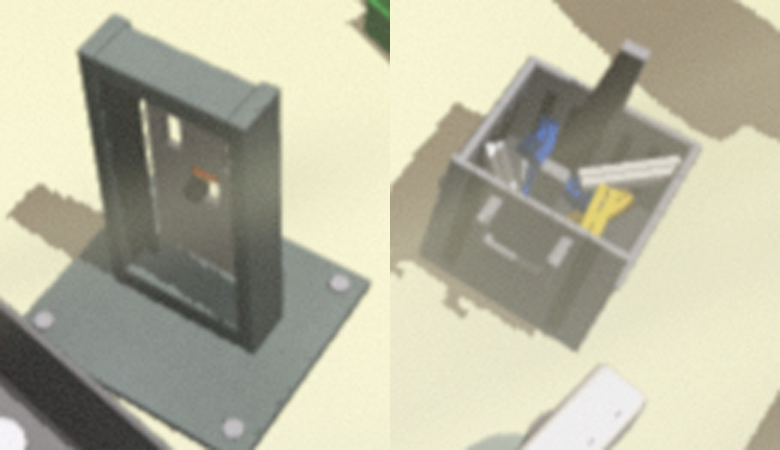

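View pics/zt.png

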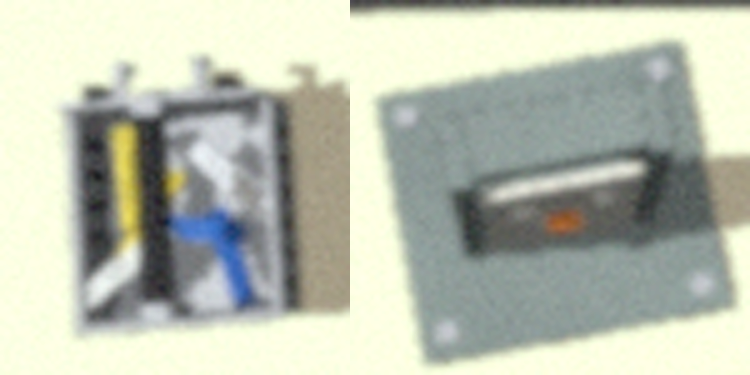

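```bash
cat >> h.py <<'E'
from scipy.spatial.transform import Rotation as R
def ray(p,uv):
    d=np.array([(uv[0]-p["cx"])/p["fx"],(uv[1]-p["cy"])/p["fy"],1.0])
    return np.array(p["position"]),R.from_rotvec(p["rotation"]).as_matrix()@d
def onz(p,uv,z):
    o,d=ray(p,uv); return o+d*(z-o[2])/d[2]
def proj(p,X):
    X=np.atleast_2d(X); c=(X-np.array(p["position"]))@R.from_rotvec(p["rotation"]).as_matrix()
    return np.c_[p["fx"]*c[:,0]/c[:,2]+p["cx"],p["fy"]*c[:,1]/c[:,2]+p["cy"]]
def T(x,y,yaw,P):
    P=np.atleast_2d(np.array(P,float)); c,s=np.cos(yaw),np.sin(yaw)
    return np.c_[x+c*P[:,0]-s*P[:,1],y+s*P[:,0]+c*P[:,1],P[:,2]]
import pickle
def snap(n,name):
    p=arm.get_image(n); cv2.imwrite(f"pics/{name}.png",p["frame"]); pickle.dump(p,open(f"pics/{name}.pkl","wb")); return p
E
python3 - <<'E'
from h import *
p=arm.get_image("top")
pickle.dump(p,open("pics/top0.pkl","wb"))
q=lambda u,v,x0,y0:(x0+u/5-.4,y0+v/5-.4)
# basket rim corners z=.072
for c in [(70,108),(265,100),(285,315),(80,325)]: print("rim",onz(p,q(*c,185,230),.072 if c[1]>200 else .1).round(4))
for c in [(145,103),(157,308)]: print("bar",onz(p,q(*c,185,230),.12).round(4))
for c in [(380,97),(683,42),(735,305),(428,360)]: print("foot",onz(p,q(c[0]-350,c[1],287,165),.008).round(4))
for c in [(490,193),(648,165)]: print("strip",onz(p,q(c[0]-350,c[1],287,165),.192).round(4))
for n,z,u in [("tub",.09,(447,278)),("cup",.09,(246,174)),("spray",.2,(178,175)),("scoop",.02,(345,311)),("handle",.01,(455,175))]: print(n,onz(p,u,z).round(3))
E
```

```text
rim [0.5284 0.3279 0.1   ]
rim [0.5316 0.2307 0.1   ]
rim [0.4249 0.2244 0.072 ]
rim [0.4207 0.3279 0.072 ]
bar [0.529  0.2859 0.12  ]
bar [0.4291 0.2783 0.12  ]
foot [0.7168 0.0998 0.008 ]
foot [ 0.7459 -0.0656  0.008 ]
foot [ 0.601  -0.0915  0.008 ]
foot [0.5726 0.074  0.008 ]
strip [0.6309 0.0361 0.192 ]
strip [ 0.6435 -0.0376  0.192 ]
tub [ 0.457 -0.291  0.09 ]
cup [0.726 0.213 0.09 ]
spray [0.699 0.353 0.2  ]
scoop [ 0.375 -0.038  0.02 ]
handle [ 0.737 -0.342  0.01 ]
```

```bash
cat >> h.py <<'E'
def go(xyz,yaw,pr=True,flip=0):
    """tool down, jaw(y tool) along basket y(yaw)"""
    s=arm.observe(); Rn=R.from_rotvec(s["ee_rot"])
    x=np.array([0,0,-1.]); y=np.array([-np.sin(yaw),np.cos(yaw),0])*(-1 if flip else 1)
    Rt=R.from_matrix(np.c_[x,y,np.cross(x,y)])
    t=(Rt*Rn.inv()).as_rotvec(degrees=True)
    if pr: print("shift cm",((np.array(xyz)-s["position"])*100).round(2),"turn",t.round(2))
    return t
E
python3 - <<'E'
from h import *
s=arm.observe(); M=R.from_rotvec(s["ee_rot"]).as_matrix(); print(M.round(3),s["clock"])
p=arm.get_image("wrist")
print("cam in tool",M.T@(p["position"]-s["position"]),"axes",(M.T@R.from_rotvec(p["rotation"]).as_matrix()).round(3))
for f in (0,1): go([.479,.282,.26],np.radians(3.3),flip=f); go([.44,-.02,.25],np.radians(10),flip=f)
E
```

```text
[[ 0.     0.41   0.912]
 [ 0.     0.912 -0.41 ]
 [-1.     0.     0.   ]] 1.3
cam in tool [-0.15748156 -0.00029889 -0.08389326] axes [[ 0.001 -0.306  0.952]
 [ 1.    -0.    -0.001]
 [ 0.001  0.952  0.306]]
shift cm [ 22.25 -28.8    3.33] turn [ 0.   -0.   27.53]
shift cm [ 18.35 -59.     2.33] turn [ 0.   -0.   34.23]
shift cm [ 22.25 -28.8    3.33] turn [  -0.     -0.   -152.47]
shift cm [ 18.35 -59.     2.33] turn [  -0.     -0.   -145.77]
```

servo_tool:
  plan:
    - [[26.4,-28.8,3.3],[0,0,27.5]]
    - [[26.4,-28.8,3.3],[0,0,27.5]]
    - [[26.4,-28.8,3.3],[0,0,27.5]]
    - [[26.4,-28.8,3.3],[0,0,27.5]]
    - [[26.4,-28.8,3.3],[0,0,27.5]]
    - [[26.4,-28.8,3.3],[0,0,27.5]]
    - [[26.4,-28.8,3.3],[0,0,27.5]]
    - [[26.4,-28.8,3.3],[0,0,27.5]]
    - [[26.4,-28.8,3.3],[0,0,27.5]]
    - [[26.4,-28.8,3.3],[0,0,27.5]]
    - [[26.4,-28.8,3.3],[0,0,27.5]]
    - [[26.4,-28.8,3.3],[0,0,27.5]]
  grip: 1

```text
clock: 2.55
position: [0.5193, 0.2835, 0.2596]
ee_rot: [-0.047, 1.571, 0.047]
force: [0.5, -0.0, -0.1]
width: 0.995
```

```bash
python3 - <<'E'
from h import *
p=snap("wrist","w1"); s=arm.observe(); print(s["position"],s["clock"],s["joints"].round(2))
def draw(p,im,x,y,yaw,segs,col):
    for a,b in segs:
        u=proj(p,T(x,y,yaw,[a,b])); cv2.line(im,*[tuple(int(round(k)) for k in q) for q in u],col,1)
im=p["frame"].copy()
x,y,w=.476,.281,np.radians(3.3)
g=[((-.055,-.05,.072),(-.055,.05,.072)),((.055,-.05,.1),(.055,.05,.1)),((-.055,-.05,.072),(.055,-.05,.072)),((-.055,.05,.072),(.055,.05,.072)),((-.046,.007,.126),(.046,.007,.126)),((-.046,-.007,.126),(.046,-.007,.126))]
draw(p,im,x,y,w,g,(0,0,255)); cv2.imwrite("pics/w1d.png",im)
E
```

```text
[0.51941437 0.28339193 0.25964756] 2.6 [-0.62  0.36  0.04  1.61 -0.02  1.17  1.06]
```

View pics/w1d.png

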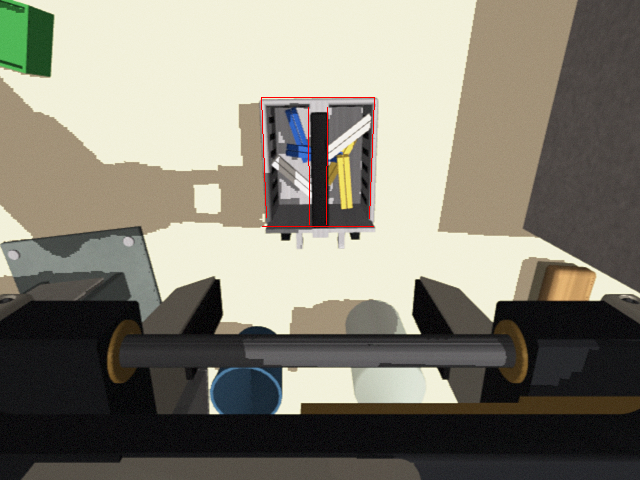

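View pics/w1.png

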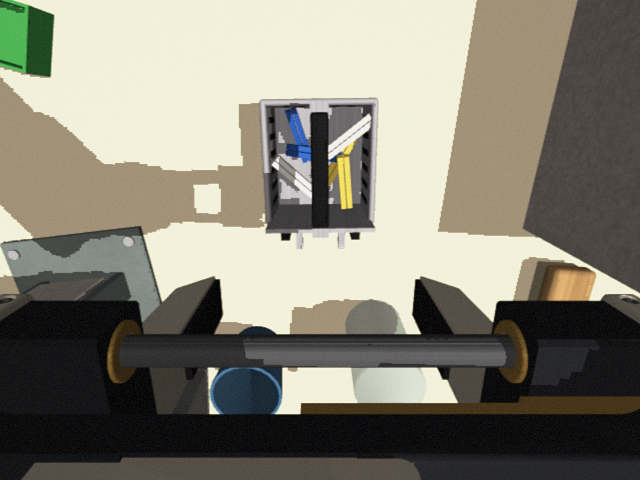

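```bash
python3 - <<'E'
from h import *
s=arm.observe(); Rn=R.from_rotvec(s["ee_rot"])
y=np.radians(10);x=np.array([0,0,-1.]); yy=np.array([-np.sin(y),np.cos(y),0])
Rt=R.from_rotvec(yy*np.radians(-42))*R.from_matrix(np.c_[x,yy,np.cross(x,yy)])
print((Rt*Rn.inv()).as_rotvec(degrees=True).round(1), (np.array([.55,-.025,.23])-s["position"])*100)
E
```

```text
[  4.9 -41.8   6.3] [  3.05856285 -30.83919319  -2.96475634]
```

servo_tool:
  plan:
    - [[0,-10,0],[1,-10,1.5]]
    - [[2,-20,-1],[3,-25,4]]
    - [[3,-30.8,-3],[4.9,-41.8,6.3]]
    - [[3,-30.8,-3],[4.9,-41.8,6.3]]
    - [[3,-30.8,-3],[4.9,-41.8,6.3]]
    - [[3,-30.8,-3],[4.9,-41.8,6.3]]
    - [[3,-30.8,-3],[4.9,-41.8,6.3]]
    - [[3,-30.8,-3],[4.9,-41.8,6.3]]
    - [[3,-30.8,-3],[4.9,-41.8,6.3]]
    - [[3,-30.8,-3],[4.9,-41.8,6.3]]
    - [[3,-30.8,-3],[4.9,-41.8,6.3]]

```text
clock: 3.7
position: [0.5437, -0.016, 0.2334]
ee_rot: [-0.079, 0.834, 0.181]
force: [-0.1, -1.2, -1.2]
width: 1.0
```

```bash
python3 - <<'E'
from h import *
p=snap("wrist","w2"); s=arm.observe(); print(s["position"],s["clock"],s["joints"].round(2),p["position"])
for q in ["upright","catch","lugs"]: print(q,[(x["at"],x["score"]) for x in arm.search_frame(p,q)][:2])
E
```

```text
[ 0.54466495 -0.01948024  0.23392343] 3.75 [-1.38 -0.26  1.32  2.44  1.29  0.12  0.53] [ 0.37844145 -0.04792241  0.29454931]
upright [([317.3, 176.0], 0.7)]
catch [([315.2, 193.9], 0.77)]
lugs [([627.9, 74.6], 0.56)]
```

View pics/w2.png

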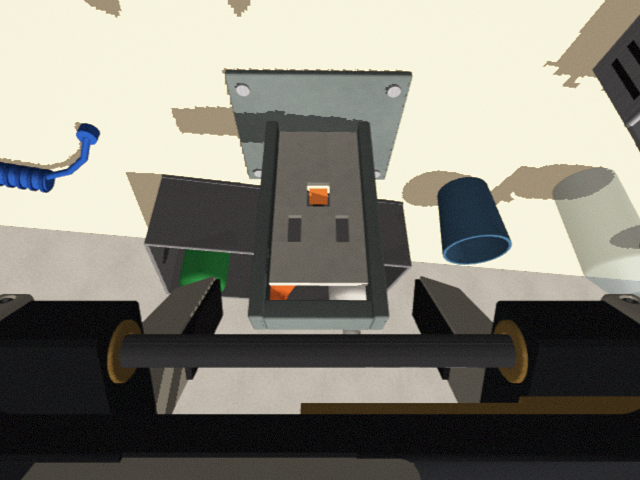

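```bash
python3 - <<'E'
from h import *
p=snap("wrist","w3"); s=arm.observe(); print(s["position"],s["clock"],p["position"])
a=p["frame"]
z=cv2.resize(a[60:330,215:425],None,fx=2.85,fy=2.2*1.0,interpolation=cv2.INTER_CUBIC)
cv2.imwrite("pics/w3z.png",cv2.resize(a[110:300,245:395],None,fx=4,fy=3.1,interpolation=cv2.INTER_CUBIC))
cv2.imwrite("pics/w3s.png",cv2.convertScaleAbs(cv2.resize(a[170:260,265:375],None,fx=7,fy=6.6,interpolation=cv2.INTER_NEAREST),alpha=1.5))
E
```

```text
[ 0.54583906 -0.02536136  0.23452576] 3.95 [ 0.37987894 -0.05327617  0.29564844]
```

View pics/w3s.png

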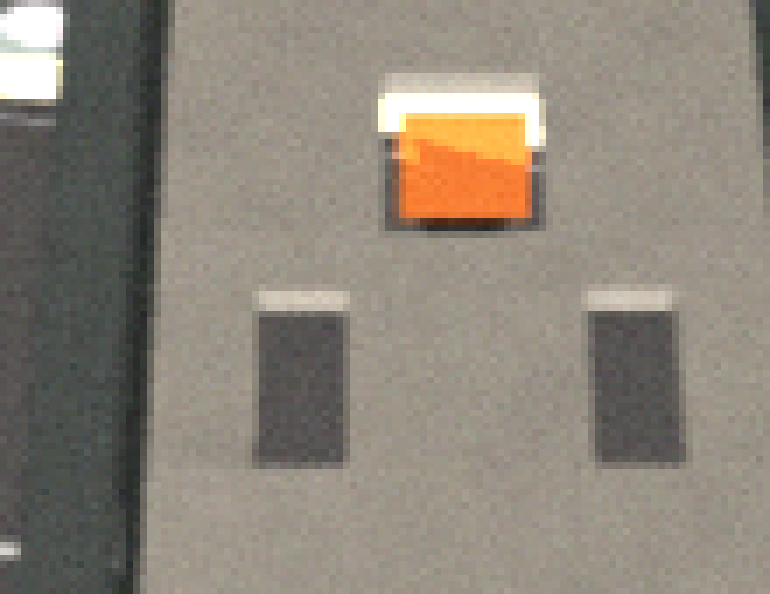

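View pics/w3z.png

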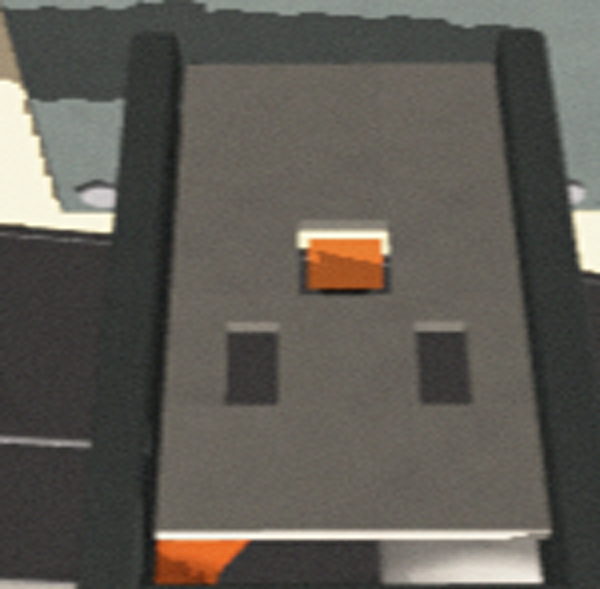

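```bash
python3 - <<'E'
from h import *
from scipy.optimize import least_squares
p=pickle.load(open("pics/w3.pkl","rb"))
pts=[];obs=[]
def a(y,z,u,v): pts.append((0,y,z)); obs.append((u-.5,v-.5))
a(-.0255,.130,301.9,213.9);a(-.0145,.130,314.9,213.9);a(-.0255,.156,301.1,240.8);a(-.0145,.156,314.3,240.8)
a(.0145,.130,348.6,213.9);a(.0255,.130,361.6,213.9);a(.0145,.156,350.1,240.8);a(.0255,.156,363,240.8)
a(-.038,.192,284.3,281.6);a(.038,.192,382.3,281.6)
a(-.038,.032,291,131.3);a(.038,.032,369,130.6)
P=np.array(pts);O=np.array(obs)
for idx in (range(8),range(12)):
    idx=list(idx)
    f=lambda v:(proj(p,T(v[0],v[1],v[2],P[idx]+[0,0,v[3]]))-O[idx]).ravel()
    r=least_squares(f,[.637,-.001,.17,0]); print(r.x[:2],np.degrees(r.x[2]),r.x[3],r.fun.reshape(-1,2).round(1).tolist())
E
```

```text
[0.6370939 0.0028984] 9.879855765008303 -0.005651405019383255 [[-0.1, 0.1], [-0.2, 0.1], [-0.0, -0.1], [0.2, -0.1], [0.0, 0.1], [-0.1, 0.1], [-0.2, -0.1], [0.4, -0.1]]
[0.63744085 0.00300533] 10.220164634658115 -0.005856839799290612 [[-0.0, 0.2], [-0.2, 0.2], [0.0, -0.0], [0.3, -0.1], [0.1, 0.1], [-0.1, 0.1], [-0.1, -0.2], [0.4, -0.2], [-0.5, 0.1], [0.2, -0.1], [0.5, -0.2], [-0.6, 0.1]]
```

```bash
python3 - <<'E'
from h import *
go([.4785,.282,.18],np.radians(3.3))
E
```

```text
shift cm [-6.73 30.74 -5.45] turn [-4.72 41.8  -6.18]
```

servo_tool:
  plan:
    - [[-3,4,1],[-1,8,-1]]
    - [[-5,9,1],[-2,16,-2]]
    - [[-6.7,13,1],[-3,24,-3]]
    - [[-6.7,18,1],[-4,32,-4]]
    - [[-6.7,23,0],[-4.7,41.8,-6.2]]
    - [[-6.7,27,-2],[-4.7,41.8,-6.2]]
    - [[-6.7,30.7,-4],[-4.7,41.8,-6.2]]
    - [[-6.7,30.7,-5.5],[-4.7,41.8,-6.2]]
    - [[-6.7,30.7,-5.5],[-4.7,41.8,-6.2]]
    - [[-6.7,30.7,-5.5],[-4.7,41.8,-6.2]]
    - [[-6.7,30.7,-5.5],[-4.7,41.8,-6.2]]
    - [[-6.7,30.7,-5.5],[-4.7,41.8,-6.2]]

```text
clock: 5.15
position: [0.3722, 0.2129, 0.2575]
ee_rot: [-0.028, 1.534, 0.058]
force: [1.8, -0.0, 0.0]
width: 0.998
```

```bash
python3 - <<'E'
from h import *
p=snap("wrist","w4"); s=arm.observe(); print(s["position"],s["clock"],s["joints"].round(2),s["dq"].round(3))
go([.4785,.282,.101],np.radians(3.3))
E
```

```text
[0.37198728 0.21321248 0.2574361 ] 5.2 [-2.29 -0.44  1.32  2.06  0.48  1.2   0.46] [ 0.005 -0.003 -0.003 -0.005  0.001  0.006  0.016]
shift cm [ 10.65   6.88 -15.64] turn [-1.18  2.06  0.11]
```

View pics/w4.png

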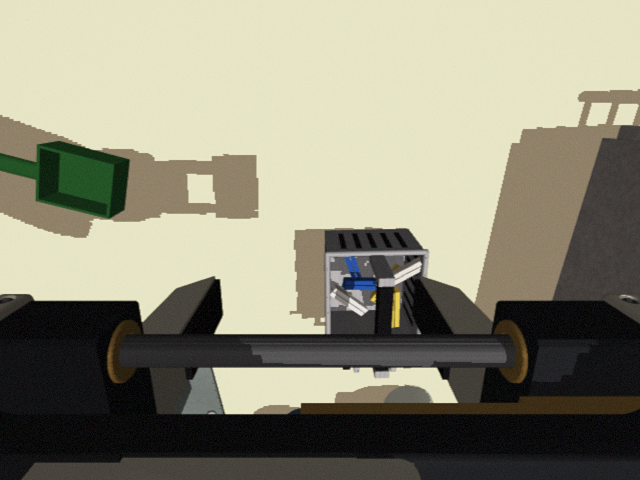

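servo_tool:
  plan:
    - [[4,-4,4],[0,0,0]]
    - [[8,-9,8],[0,0,0]]
    - [[12,-13,10],[0,0,0]]
    - [[16,-17,10],[0,0,0]]
    - [[20,-21,10],[0,0,0]]
    - [[20,-21,10],[0,0,0]]

```text
clock: 5.8
position: [0.4908, 0.0213, 0.373]
ee_rot: [-0.024, 1.496, 0.056]
force: [-0.0, 0.1, -0.6]
width: 0.999
```

```bash
python3 - <<'E'
from h import *
s=arm.observe(); print(s["position"],s["clock"],s["joints"].round(2),s["dq"].round(3))
E
```

```text
[0.49079034 0.021266   0.372968  ] 5.8 [-1.87 -0.44  1.32  1.76  0.45  1.43  1.02] [ 0.43   0.006 -0.003 -0.189  0.011  0.109  0.509]
```

servo_tool:
  plan:
    - [[5,-4,-1],[0,0,0]]
    - [[10,-8,-1],[0,0,0]]
    - [[14,-12,-1],[0,0,0]]
    - [[18,-16,-2],[0,0,0]]
    - [[22,-20,-4],[0,0,0]]
    - [[26,-24,-6],[0,0,0]]
    - [[26,-24,-6],[0,0,0]]

```text
clock: 6.5
position: [0.4977, -0.1063, 0.3891]
ee_rot: [-0.032, 1.454, 0.045]
force: [0.1, 0.4, -0.2]
width: 1.003
```

```bash
python3 - <<'E'
from h import *
s=arm.observe(); print(s["position"],s["clock"],s["joints"].round(2),s["dq"].round(3))
E
```

```text
[ 0.4977192  -0.10630021  0.38910577] 6.5 [-1.61 -0.44  1.32  1.72  0.45  1.43  1.29] [ 0.218  0.004 -0.006  0.015 -0.014 -0.02   0.214]
```

```bash
cat > fk.py <<'E'
import numpy as np, itertools
from scipy.spatial.transform import Rotation as R
from scipy.optimize import least_squares
D=[([-1.2506044,.43521311,.02498017,1.57409367,-.01162007,1.13397993,-.07504909],[.25628525,.56948486,.2259525],[.33043401,1.54543706,-.33286113]),
([-.62,.36,.04,1.61,-.02,1.17,1.06],[.5194,.2834,.25965],[-.047,1.571,.047]),
([-1.38,-.26,1.32,2.44,1.29,.12,.53],[.54466,-.01948,.23392],None),
([-2.29,-.44,1.32,2.06,.48,1.2,.46],[.37199,.21321,.25744],[-.028,1.534,.058]),
([-1.87,-.44,1.32,1.76,.45,1.43,1.02],[.49079,.021266,.372968],[-.024,1.496,.056]),
([-1.61,-.44,1.32,1.72,.45,1.43,1.29],[.49772,-.1063,.38911],[-.032,1.454,.045])]
def axes(s):
    z=np.array([0,0,1.]);y=np.array([0,1.,0])
    return [s[0]*z,s[1]*y,s[2]*z,s[3]*y,s[4]*z,s[5]*y,s[6]*z]
def fk(par,s,q):
    ax=axes(s); tr=par[:24].reshape(8,3); R0=R.from_rotvec(par[24:27])
    A=R.identity(); p=np.zeros(3)
    for i in range(7):
        p=p+A.apply(tr[i]); A=A*R.from_rotvec(ax[i]*q[i])
    return p+A.apply(tr[7]), A*R0
E
python3 - <<'E'
from fk import *
best=[]
# orientation only sign search
for s in itertools.product([1,-1],repeat=7):
  if s[1]!=1: continue
  ax=axes(s); Ms=[]
  for q,_,r in D:
    if r is None: continue
    A=R.identity()
    for i in range(7): A=A*R.from_rotvec(ax[i]*q[i])
    Ms.append(A.inv()*R.from_rotvec(r))
  m=R.concatenate(Ms).mean(); e=max((m.inv()*x).magnitude() for x in Ms)
  best.append((e,s,m.as_rotvec()))
best.sort(key=lambda b:b[0])
for b in best[:6]: print(b)
E
```

```text
(0.0042673005785810614, (-1, 1, -1, 1, -1, 1, -1), array([ 1.21128408, -1.20772203,  1.20936838]))
(0.5515390668657105, (-1, 1, -1, 1, 1, 1, -1), array([ 1.49563838, -1.15604034,  0.67166498]))
(0.5670149209214834, (-1, 1, -1, 1, -1, -1, 1), array([ 1.16515416,  0.68272088, -1.02019341]))
(0.6625011979660491, (-1, 1, -1, -1, 1, 1, 1), array([ 1.17537272,  1.5804778 , -1.12273072]))
(0.6922226009971809, (-1, 1, -1, -1, 1, -1, -1), array([ 1.05945682, -1.49517384,  1.19829286]))
(0.692622195510975, (1, 1, 1, -1, -1, 1, -1), array([-1.08160514,  1.63832632,  1.08512545]))
```

```bash
cat >> fk.py <<'E'
S=(-1,1,-1,1,-1,1,-1)
M0=np.array([1.2092,-1.2092,1.2092])
def fit(D):
    prior=np.zeros(24).reshape(8,3); prior[1]=[0,0,.3];prior[3]=[0,0,.35];prior[5]=[0,0,.35];prior[7]=[0,0,.3]
    def f(v):
        par=np.r_[v,M0]; e=[]
        for q,p,_ in D: e+=list((fk(par,S,q)[0]-p)/.003)
        return np.r_[e,(v-prior.ravel())/.3]
    r=least_squares(f,prior.ravel()); return r,f
E
python3 - <<'E'
from fk import *
r,f=fit(D); n=3*len(D); print((r.fun[:n]*3).round(2)); print(r.x.reshape(8,3).round(3))
np.save("par.npy",np.r_[r.x,M0])
E
```

```text
[ 0.03 -0.14  0.84  0.1   0.16 -0.88  0.06  0.01 -0.1  -0.27 -0.18  0.45
  0.85  0.84 -0.8  -0.76 -0.68  0.48]
[[ 0.016  0.016  0.039]
 [-0.037 -0.003  0.339]
 [ 0.037 -0.003  0.071]
 [-0.011 -0.038  0.421]
 [-0.014 -0.038  0.036]
 [ 0.004  0.012  0.386]
 [-0.03   0.012  0.058]
 [ 0.01   0.015  0.358]]
```

```bash
cat > sim.py <<'E'
from fk import *
par=np.load("par.npy")
LO=np.array([-2.62,-.44,-1.27,.08,-1.32,.12,-2.74]);HI=np.array([2.62,2.09,1.32,2.57,4.46,2,2.74])
V=np.array([2.22,2.22,3.01,3.01,3.14,3.14,3.14])*.7
def err(q,p,A):
    a,B=fk(par,S,q); return np.r_[p-a,(A*B.inv()).as_rotvec()]
def jac(q):
    J=np.zeros((6,7)); a,B=fk(par,S,q)
    for i in range(7):
        d=q.copy(); d[i]+=1e-5; b,C=fk(par,S,d); J[:,i]=np.r_[(b-a)/1e-5,(C*B.inv()).as_rotvec()/1e-5]
    return J
def solve(q,p,A,n=20,lam=.02,act=False):
    q=q.copy()
    for _ in range(n):
        e=err(q,p,A)
        if np.linalg.norm(e)<1e-4: break
        e[:3]*=1; J=jac(q)
        dq=J.T@np.linalg.solve(J@J.T+lam**2*np.eye(6),e)
        if act:
            m=~(((q<=LO+1e-9)&(dq<0))|((q>=HI-1e-9)&(dq>0)))
            Jm=J*m; dq=Jm.T@np.linalg.solve(Jm@Jm.T+lam**2*np.eye(6),e)
        q=np.clip(q+dq*min(1,.3/np.abs(dq).max()),LO,HI)
    return q
def run(q,rows,act=False,n=20):
    q=np.array(q,float);p0,A0=fk(par,S,q); tp,tA=p0,A0
    for sh,tu in rows:
        gp=p0+np.array(sh)/100; gA=R.from_rotvec(np.radians(tu))*A0
        d=gp-tp; L=np.linalg.norm(d); r=(gA*tA.inv()).as_rotvec(); t=np.linalg.norm(r)
        k=min(1,.05/max(L,1e-9),np.radians(8.59)/max(t,1e-9))
        tp2=tp+d*k; tA2=R.from_rotvec(r*k)*tA
        qn=solve(q,tp2,tA2,act=act,n=n); 
        sc=min(1,(V*.1/np.maximum(np.abs(qn-q),1e-9)).min()); q=q+(qn-q)*sc
        tp,tA=fk(par,S,q)
    return q
E
python3 - <<'E'
from sim import *
q1=[-.62,.36,.04,1.61,-.02,1.17,1.06]
f=[[3,-30.8,-3],[4.9,-41.8,6.3]]
rows=[[[0,-10,0],[1,-10,1.5]],[[2,-20,-1],[3,-25,4]]]+[f]*9
for a in (0,1):
  q=run(q1,rows,act=a); print(a,q.round(2),fk(par,S,q)[0].round(3))
q2=[-1.38,-.26,1.32,2.44,1.29,.12,.53]
f=[[-6.7,30.7,-5.5],[-4.7,41.8,-6.2]]
rows=[[[-3,4,1],[-1,8,-1]],[[-5,9,1],[-2,16,-2]],[[-6.7,13,1],[-3,24,-3]],[[-6.7,18,1],[-4,32,-4]],[[-6.7,23,0],f[1]],[[-6.7,27,-2],f[1]],[[-6.7,30.7,-4],f[1]]]+[f]*5
for a in (0,1):
  q=run(q2,rows,act=a); print(a,q.round(2),fk(par,S,q)[0].round(3))
print("act 2 -> -2.29 -.44 1.32 2.06 .48 1.2 .46")
q4=[-1.87,-.44,1.32,1.76,.45,1.43,1.02]
rows=[[[5,-4,-1],[0]*3],[[10,-8,-1],[0]*3],[[14,-12,-1],[0]*3],[[18,-16,-2],[0]*3],[[22,-20,-4],[0]*3]]+[[[26,-24,-6],[0]*3]]*2
for a in (0,1):
  q=run(q4,rows,act=a); print(a,q.round(2),fk(par,S,q)[0].round(3))
E
```

```text
0 [-0.98 -0.11  0.81  2.52 -1.09  0.13  2.67] [0.516 0.058 0.226]
1 [-1.35 -0.26  1.29  2.44  1.24  0.12  0.59] [ 0.545 -0.023  0.238]
0 [-1.29  0.54  0.89  1.83 -0.5   1.01  1.44] [0.478 0.288 0.179]
1 [-2.3  -0.44  1.32  2.07  0.5   1.18  0.45] [0.376 0.221 0.256]
act 2 -> -2.29 -.44 1.32 2.06 .48 1.2 .46
0 [-2.15 -0.44  1.32  1.54  0.76  1.53  1.16] [0.623 0.059 0.481]
1 [-1.62 -0.44  1.32  1.72  0.46  1.4   1.28] [ 0.508 -0.104  0.389]
```

```bash
cat > search.py <<'E'
from sim import *
import sys
from multiprocessing import Pool
q0=np.array([-1.61,-.44,1.32,1.72,.45,1.43,1.29])
def down(yaw):
    x=np.array([0,0,-1.]); y=np.array([-np.sin(yaw),np.cos(yaw),0]); return R.from_matrix(np.c_[x,y,np.cross(x,y)])
def to(q,p,A,k=12):
    a,B=fk(par,S,q); return run(q,[[(np.array(p)-a)*100,(A*B.inv()).as_rotvec(degrees=True)]]*k,act=True,n=6)
def trial(seed):
    g=np.random.default_rng(seed)
    sh=np.array([g.uniform(-15,20),g.uniform(-30,30),g.uniform(-6,30)]).round(); tu=(g.normal(size=3)*35).round(-1)
    q=run(q0,[[sh,tu]]*12,act=True,n=6)
    A=down(np.radians(3.3)); qa=to(q,[.4785,.282,.26],A,18)
    e=err(qa,np.array([.4785,.282,.26]),A)
    return np.linalg.norm(e),seed,sh.tolist(),tu.tolist(),q.round(2).tolist(),qa.round(2).tolist(),fk(par,S,q)[0].round(2).tolist()
if __name__=="__main__":
    with Pool() as P: r=P.map(trial,range(240),chunksize=4)
    ok=[t for t in r if t[0]<.02]; ok.sort(key=lambda t:abs(t[5][2])); print(len(ok))
    for t in ok[:12]: print(t)
E
OMP_NUM_THREADS=1 timeout 500 python3 search.py
```

```text
129
(np.float64(4.733579072731371e-06), 219, [9.0, -12.0, 23.0], [110.0, -40.0, -10.0], [-0.75, -0.44, 1.32, 2.14, -1.31, 1.34, 2.32], [-0.63, 0.29, -0.0, 1.71, 0.0, 1.15, 1.0], [0.46, -0.01, 0.68])
(np.float64(7.679016586990086e-07), 112, [-11.0, 21.0, 23.0], [10.0, -30.0, 80.0], [-0.81, -0.44, 0.51, 1.64, -0.23, 1.48, 2.74], [-0.62, 0.29, -0.02, 1.71, 0.01, 1.15, 0.99], [0.4, 0.12, 0.63])
(np.float64(2.106802686983382e-06), 42, [12.0, -4.0, 25.0], [30.0, -70.0, -50.0], [-0.14, -0.42, 0.26, 2.2, 0.47, 0.14, 0.43], [-0.6, 0.29, -0.04, 1.7, 0.01, 1.15, 0.99], [0.6, -0.14, 0.61])
(np.float64(1.3829222102258345e-05), 53, [-15.0, 13.0, 6.0], [-30.0, -40.0, 20.0], [-0.71, -0.44, -0.23, 2.28, 0.7, 1.19, 0.79], [-0.6, 0.29, -0.04, 1.7, 0.01, 1.15, 0.99], [0.42, 0.04, 0.41])
(np.float64(8.297669563178993e-07), 227, [2.0, -1.0, 0.0], [50.0, -60.0, 30.0], [-0.98, -0.44, 1.32, 1.89, -0.82, 1.11, 2.74], [-0.6, 0.29, -0.04, 1.7, 0.01, 1.15, 0.98], [0.54, -0.03, 0.6])
(np.float64(4.4898135298552365e-06), 122, [14.0, -19.0, 8.0], [40.0, -40.0, -0.0], [-0.85, -0.44, 1.32, 1.92, -0.62, 0.95, 2.37], [
[... 537 characters left out ...]
 [-0.55, -0.44, 0.25, 1.86, 0.75, 1.6, 1.95], [-0.68, 0.29, 0.06, 1.71, -0.02, 1.14, 1.01], [0.38, -0.27, 0.56])
(np.float64(2.6433371304019984e-06), 83, [-4.0, -27.0, 17.0], [10.0, -40.0, 40.0], [-0.92, -0.44, 1.32, 1.43, -0.22, 1.42, 2.74], [-0.58, 0.29, -0.07, 1.7, 0.02, 1.15, 0.98], [0.48, -0.26, 0.63])
(np.float64(1.4626064186377489e-06), 190, [4.0, -25.0, 30.0], [-30.0, -40.0, 0.0], [-0.53, -0.44, 0.56, 1.71, 0.73, 0.97, 1.61], [-0.69, 0.29, 0.07, 1.71, -0.02, 1.14, 1.02], [0.54, -0.36, 0.69])
(np.float64(2.8294505019901833e-06), 230, [-15.0, 1.0, 27.0], [40.0, -10.0, -30.0], [-0.47, -0.44, 0.85, 1.53, -0.36, 1.65, 1.32], [-0.71, 0.29, 0.1, 1.71, -0.03, 1.14, 1.03], [0.35, -0.1, 0.66])
```

servo_tool:
  plan:
    - [[18,1,29],[20,-60,0]]
    - [[18,1,29],[20,-60,0]]
    - [[18,1,29],[20,-60,0]]
    - [[18,1,29],[20,-60,0]]
    - [[18,1,29],[20,-60,0]]
    - [[18,1,29],[20,-60,0]]
    - [[18,1,29],[20,-60,0]]
    - [[18,1,29],[20,-60,0]]
    - [[18,1,29],[20,-60,0]]
    - [[18,1,29],[20,-60,0]]
    - [[18,1,29],[20,-60,0]]
    - [[18,1,29],[20,-60,0]]

```text
clock: 7.7
position: [0.6778, -0.0958, 0.6795]
ee_rot: [0.204, 0.386, 0.244]
force: [0.1, -0.4, 0.4]
width: 0.998
```

```bash
python3 - <<'E'
from h import *
from search import *
s=arm.observe(); q=s["joints"]; print(s["position"],s["clock"],q.round(2))
go([.4785,.282,.30],np.radians(3.3))
A=down(np.radians(3.3))
for k in (6,12,16): 
    r=to(q,[.4785,.282,.30],A,k); print(k,r.round(2),fk(par,S,r)[0].round(3))
E
```

```text
[ 0.67780746 -0.09575724  0.6795118 ] 7.7 [-1.07 -0.44  0.98  1.73 -0.04  0.48  1.73]
shift cm [-19.93  37.78 -37.95] turn [-21.05  66.51   1.2 ]
6 [-0.76 -0.2   0.45  1.79  0.1   0.91  1.29] [0.601 0.094 0.521]
12 [-0.86  0.25  0.3   1.67 -0.07  1.21  1.08] [0.484 0.273 0.31 ]
16 [-0.86  0.27  0.29  1.65 -0.08  1.23  1.07] [0.478 0.282 0.3  ]
```

servo_tool:
  plan:
    - [[-19.9,37.8,-38],[-21,66.5,1.2]]
    - [[-19.9,37.8,-38],[-21,66.5,1.2]]
    - [[-19.9,37.8,-38],[-21,66.5,1.2]]
    - [[-19.9,37.8,-38],[-21,66.5,1.2]]
    - [[-19.9,37.8,-38],[-21,66.5,1.2]]
    - [[-19.9,37.8,-38],[-21,66.5,1.2]]
    - [[-19.9,37.8,-38],[-21,66.5,1.2]]
    - [[-19.9,37.8,-38],[-21,66.5,1.2]]
    - [[-19.9,37.8,-38],[-21,66.5,1.2]]
    - [[-19.9,37.8,-38],[-21,66.5,1.2]]
    - [[-19.9,37.8,-38],[-21,66.5,1.2]]
    - [[-19.9,37.8,-38],[-21,66.5,1.2]]

```text
clock: 8.9
position: [0.4753, 0.2862, 0.2961]
ee_rot: [-0.051, 1.574, 0.048]
force: [-0.2, 0.1, -0.2]
width: 1.003
```

```bash
python3 - <<'E'
from h import *
s=arm.observe(); q=s["joints"]; print(s["position"],s["clock"],q.round(2))
go([.4785,.282,.18],np.radians(3.3))
E
```

```text
[0.47525234 0.28624597 0.29608245] 8.9 [-1.1   0.29  0.61  1.67 -0.17  1.24  1.18]
shift cm [  0.32  -0.42 -11.61] turn [ 0.13 -0.22 -0.32]
```

servo_tool:
  plan:
    - [[0.3,-0.4,-5],[0,0,0]]
    - [[0.3,-0.4,-10],[0,0,0]]
    - [[0.3,-0.4,-13],[0.1,-0.2,-0.3]]
    - [[0.3,-0.4,-13],[0.1,-0.2,-0.3]]
    - [[0.3,-0.4,-13],[0.1,-0.2,-0.3]]

```text
clock: 9.4
position: [0.4785, 0.2826, 0.1667]
ee_rot: [-0.047, 1.571, 0.045]
force: [0.3, 0.3, 0.7]
width: 1.0
```

```bash
python3 - <<'E'
from h import *
p=snap("wrist","w5"); s=arm.observe(); q=s["joints"]; print(s["position"],s["clock"],q.round(2))
go([.4785,.282,.101],np.radians(3.3))
E
```

```text
[0.47932882 0.28297925 0.16775519] 9.45 [-1.04  0.41  0.57  1.85 -0.27  0.95  1.27]
shift cm [-0.08 -0.1  -6.68] turn [-0.01  0.07 -0.05]
```

View pics/w5.png

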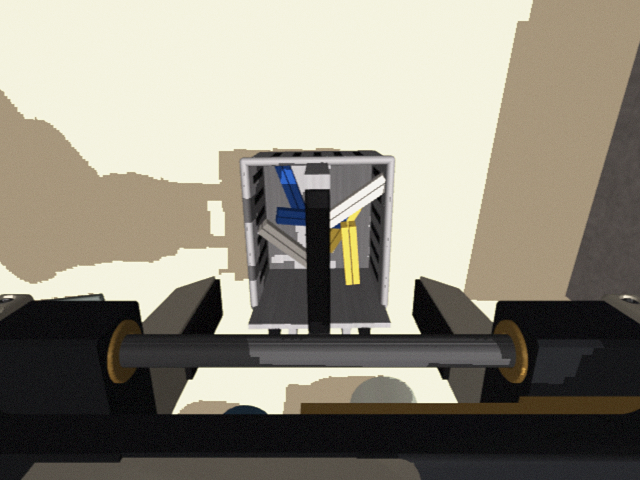

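servo_tool:
  plan:
    - [[-0.1,-0.1,-3.5],[0,0,0]]
    - [[-0.1,-0.1,-6.6],[0,0,0]]
    - [[-0.1,-0.1,-6.6],[0,0,0]]
    - [[-0.1,-0.1,-6.6],[0,0,0]]

```text
clock: 9.85
position: [0.4795, 0.2825, 0.1037]
ee_rot: [-0.045, 1.567, 0.047]
force: [0.4, 1.0, -0.1]
width: 1.0
```

servo_tool:
  plan:
    - [[0,0,0],[0,0,0]]
    - [[0,0,0],[0,0,0]]
    - [[0,0,0],[0,0,0]]
    - [[0,0,0],[0,0,0]]
    - [[0,0,0],[0,0,0]]
    - [[0,0,0],[0,0,0]]
    - [[0,0,0],[0,0,0]]
    - [[0,0,0],[0,0,0]]
    - [[0,0,0],[0,0,0]]
    - [[0,0,0],[0,0,0]]
  grip: 0
  squeeze: 50

```text
clock: 10.85
position: [0.4794, 0.2825, 0.1037]
ee_rot: [-0.045, 1.567, 0.047]
force: [0.3, 0.3, -0.0]
width: 0.177
```

servo_tool:
  plan:
    - [[0,0,1],[0,0,0]]
    - [[0,0,2.5],[0,0,0]]
    - [[0,0,4.5],[0,0,0]]
    - [[0,0,7],[0,0,0]]
    - [[0,0,7],[0,0,0]]
    - [[0,0,7],[0,0,0]]
    - [[0,0,7],[0,0,0]]

```text
clock: 11.55
position: [0.4786, 0.2822, 0.1727]
ee_rot: [-0.046, 1.569, 0.046]
force: [0.7, -0.8, -3.6]
width: 0.147
```

```bash
python3 - <<'E'
from h import *
from search import *
p=snap("wrist","w6"); c=snap("scene","s6"); s=arm.observe(); q=s["joints"]; print(s["position"],s["clock"],q.round(2),s["force"],s["width"])
w=np.radians(10); f=np.array([.6372,.003])-np.array([np.cos(w),np.sin(w)])*(.065+.03)
print(f); t=[f[0]+.001,f[1],.175]; go(t,w)
r=to(q,t,down(w),14); print(r.round(2),fk(par,S,r)[0])
E
```

```text
[0.47871454 0.28211994 0.17258123] 11.65 [-1.05  0.41  0.57  1.85 -0.26  0.96  1.27] [ 0.04317495  0.66699641 -3.07421236] 0.15177925133614906
[ 0.54364326 -0.01349658]
shift cm [  6.59 -29.56   0.24] turn [0.01 0.07 6.64]
[-0.54  0.43  0.6   1.86 -0.29  0.94  1.93] [ 0.54463757 -0.01349527  0.17499846]
```

View pics/w6.png

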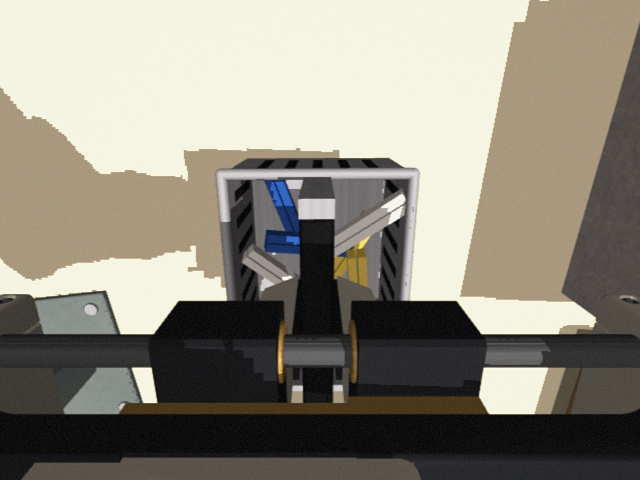

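View pics/s6.png

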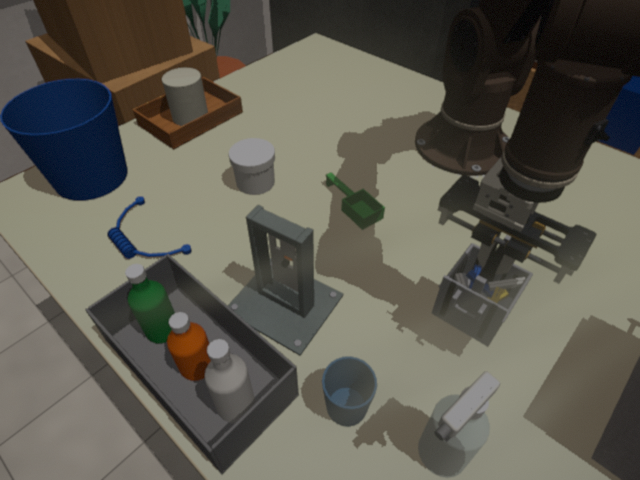

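servo_tool:
  plan:
    - [[1.5,-4,0.2],[0,0,1]]
    - [[3,-8.5,0.2],[0,0,2]]
    - [[4,-13,0.2],[0,0,3]]
    - [[4.5,-17.5,0.2],[0,0,4]]
    - [[5,-22,0.2],[0,0,5]]
    - [[5.5,-26,0.2],[0,0,6]]
    - [[6,-28.5,0.2],[0,0,6.6]]
    - [[6.2,-29.5,0.2],[0,0,6.6]]
    - [[6.6,-29.5,0.2],[0,0,6.6]]
    - [[6.6,-29.5,0.2],[0,0,6.6]]
    - [[6.6,-29.5,0.2],[0,0,6.6]]
    - [[6.6,-29.5,0.2],[0,0,6.6]]

```text
clock: 12.85
position: [0.5445, -0.0113, 0.1743]
ee_rot: [-0.138, 1.566, 0.138]
force: [0.5, -0.5, -3.2]
width: 0.144
```

```bash
python3 - <<'E'
from h import *
p=snap("wrist","w7"); c=snap("scene","s7"); t=snap("top","t7"); s=arm.observe(); print(s["position"],s["ee_rot"],s["clock"],s["force"],s["width"])
w=np.radians(10); X=s["position"]; g=[((-.055,-.05,.072),(-.055,.05,.072)),((.055,-.05,.1),(.055,.05,.1)),((-.055,-.05,.072),(.055,-.05,.072)),((-.055,.05,.072),(.055,.05,.072)),((-.046,.007,.126),(.046,.007,.126)),((-.046,-.007,.126),(.046,-.007,.126)),((.065,.017,.091),(.077,.017,.091)),((.065,.023,.091),(.077,.023,.091)),((.065,-.017,.091),(.077,-.017,.091)),((.065,-.023,.091),(.077,-.023,.091)),((.077,-.02,.091),(.077,-.02,.069)),((.077,.02,.091),(.077,.02,.069))]
dz=-.0057
u=[((0,-.038,.192+dz),(0,.038,.192+dz)),((0,-.038,.192+dz),(0,-.038,.032+dz)),((0,.038,.192+dz),(0,.038,.032+dz))]
for sy in (-1,1):
    a,b=sy*.0145,sy*.0255;k,l=.13+dz,.156+dz; u+=[((0,a,k),(0,b,k)),((0,a,l),(0,b,l)),((0,a,k),(0,a,l)),((0,b,k),(0,b,l))]
for q,n in ((p,"w7"),(c,"s7"),(t,"t7")):
    im=q["frame"].copy(); im=cv2.convertScaleAbs(im,alpha=1.5); K=1 if n=="w7" else 4
    im=cv2.resize(im,None,fx=K,fy=K,interpolation=cv2.INTER_CUBIC) 
    for x,y,z0,G,col in ((X[0]-.001,X[1],X[2]-.1037,g,(0,0,255)),(.6372,.003,0,u,(0,255,0))):
        for a,b in G:
            v=(proj(q,T(x,y,w,[a,b])+[0,0,z0])+.5)*K-.5
            cv2.line(im,*[tuple(int(round(k)) for k in r) for r in v],col,1)
    if n=="s7": im=im[170*4:310*4,220*4:420*4]
    if n=="t7": im=im[160*4:300*4,260*4:400*4]
    cv2.imwrite(f"pics/{n}d.png",im)
E
```

```text
[ 0.5446158  -0.01208921  0.17454815] [-0.13727029  1.56540421  0.13736733] 13.0 [ 0.16148621 -0.15888871 -3.33181222] 0.14531974776214612
```

View pics/w7d.png

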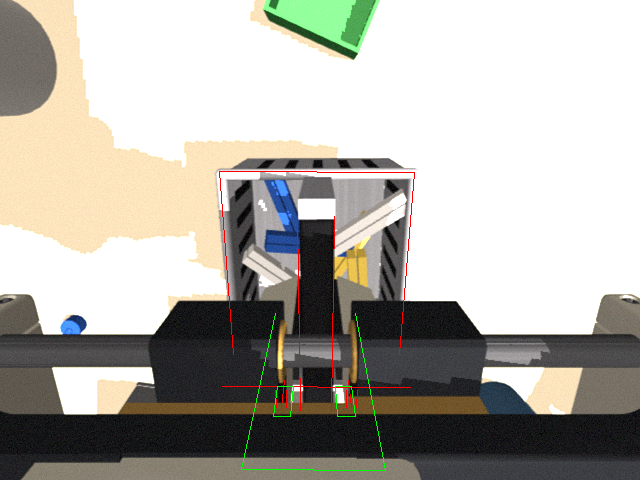

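View pics/s7d.png

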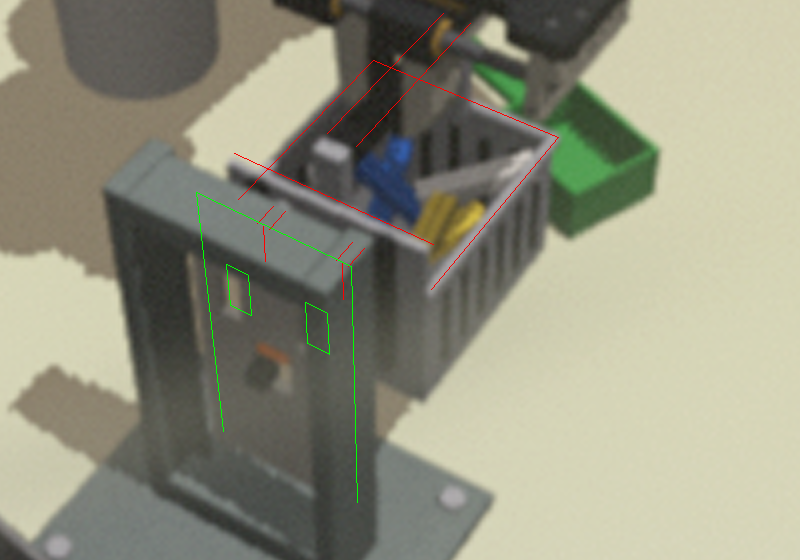

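View pics/t7d.png

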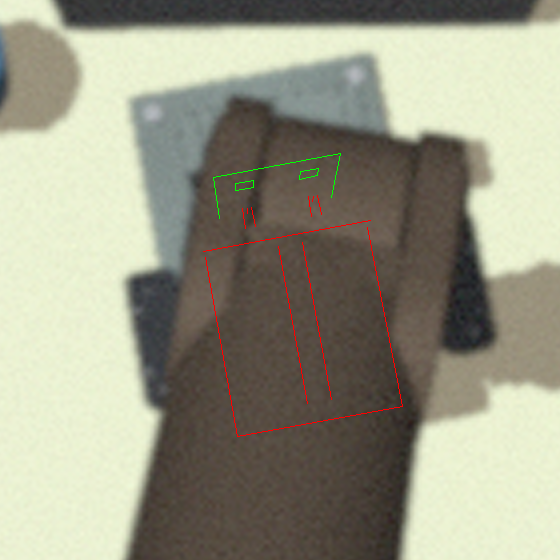

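```bash
cat >> h.py <<'E'
F=np.array([.6372,.0023]); W=np.radians(10.0)
def rel(pr=True):
    s=arm.observe(); M=R.from_rotvec(s["ee_rot"]).as_matrix(); d=s["position"][:2]-F
    c,n=np.cos(W),np.sin(W); xr=c*d[0]+n*d[1]; yr=-n*d[0]+c*d[1]
    yaw=np.degrees(np.arctan2(-M[0,1],M[1,1])); pit=np.degrees(np.arcsin(M[0,0]*c+M[1,0]*n)); rol=np.degrees(np.arcsin(M[2,1]))
    f=s["force"]; fx=c*f[0]+n*f[1]; fy=-n*f[0]+c*f[1]
    print("t",round(s["clock"],2),"gap mm",round(-(xr-.001)*1e3-65,2),"lat",round(yr*1e3,2),"lugs-bottom",round((s["position"][2]-.1037+.085-.1243)*1e3,2),"yaw",yaw.round(2),"tilt",pit.round(2),rol.round(2),"F",round(fx,1),round(fy,1),round(f[2],1),"tq",s["ft_torque"].round(2))
def mv(gap,lat,h):
    "needed shift to get there"
    s=arm.observe(); c,n=np.cos(W),np.sin(W); xr=-(gap+65)/1e3+.001; yr=lat/1e3
    t=np.r_[F[0]+c*xr-n*yr,F[1]+n*xr+c*yr,h/1e3+.1243-.085+.1037]
    print("->",((t-s["position"])*100).round(2)); go(t,W)
E
python3 - <<'E'
from h import *
rel(); mv(16,0,18)
E
```

```text
t 13.0 gap mm 29.68 lat 1.91 lugs-bottom 31.55 yaw 10.02 tilt 0.06 -0.0 F 0.1 -0.2 -3.3 tq [ 0.02  0.06 -0.  ]
-> [ 1.38  0.05 -1.35]
shift cm [ 1.38  0.05 -1.35] turn [-0.01  0.06 -0.02]
```

servo_tool:
  plan:
    - [[0.3,0,-0.7],[0,0,0]]
    - [[0.8,0,-1.35],[0,0,0]]
    - [[1.4,0.05,-1.35],[0,0,0]]
    - [[1.4,0.05,-1.35],[0,0,0]]
    - [[1.4,0.05,-1.35],[0,0,0]]
    - [[1.4,0.05,-1.35],[0,0,0]]

```text
clock: 13.6
position: [0.5586, -0.0118, 0.1611]
ee_rot: [-0.137, 1.565, 0.137]
force: [0.7, -0.4, -2.9]
width: 0.147
```

```bash
python3 - <<'E'
from h import *
c=snap("scene","s8"); im=cv2.convertScaleAbs(c["frame"],alpha=1.8)[200:290,250:340]
cv2.imwrite("pics/s8z.png",cv2.resize(im,None,fx=6.5,fy=6.5,interpolation=cv2.INTER_CUBIC))
rel(); mv(16,0,18); mv(8,0,18)
E
```

```text
t 13.65 gap mm 15.89 lat -0.13 lugs-bottom 18.16 yaw 10.01 tilt 0.06 -0.0 F -0.6 0.1 -2.0 tq [0.05 0.05 0.03]
-> [-0.01  0.01 -0.02]
shift cm [-0.01  0.01 -0.02] turn [-0.01  0.06 -0.01]
-> [ 0.78  0.15 -0.02]
shift cm [ 0.78  0.15 -0.02] turn [-0.01  0.06 -0.01]
```

View pics/s8z.png

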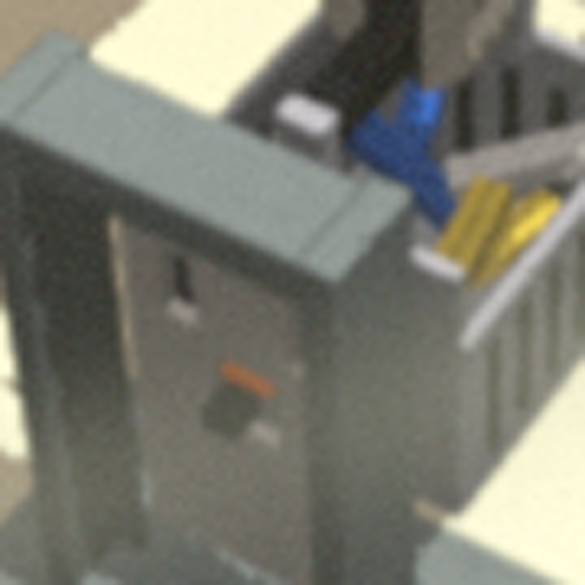

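servo_tool:
  plan:
    - [[0.15,0.03,0],[0,0,0]]
    - [[0.3,0.05,0],[0,0,0]]
    - [[0.45,0.08,0],[0,0,0]]
    - [[0.6,0.11,0],[0,0,0]]
    - [[0.6,0.11,0],[0,0,0]]

```text
clock: 14.15
position: [0.5648, -0.0105, 0.1612]
ee_rot: [-0.137, 1.565, 0.137]
force: [-0.2, 0.1, -3.6]
width: 0.149
```

```bash
python3 - <<'E'
from h import *
rel(); mv(8,0,18)
E
```

```text
t 14.15 gap mm 9.48 lat -0.04 lugs-bottom 18.17 yaw 10.02 tilt 0.07 -0.0 F -0.2 0.2 -3.6 tq [0.03 0.06 0.02]
-> [ 0.15  0.03 -0.02]
shift cm [ 0.15  0.03 -0.02] turn [-0.01  0.07 -0.02]
```

Past 12 mm with no force: the lugs seem to be entering. Continue gently.

servo_tool:
  plan:
    - [[0.15,0.03,0],[0,0,0]]
    - [[0.3,0.05,0],[0,0,0]]
    - [[0.45,0.08,0],[0,0,0]]
    - [[0.45,0.08,0],[0,0,0]]

```text
clock: 14.55
position: [0.5696, -0.0096, 0.1612]
ee_rot: [-0.137, 1.565, 0.137]
force: [-1.1, -0.2, -3.4]
width: 0.148
```

```bash
python3 - <<'E'
from h import *
rel(); mv(0,0,18)
E
```

```text
t 14.55 gap mm 4.66 lat -0.03 lugs-bottom 18.17 yaw 10.02 tilt 0.08 -0.01 F -1.1 -0.0 -3.4 tq [ 0.05  0.05 -0.01]
-> [ 0.46  0.08 -0.02]
shift cm [ 0.46  0.08 -0.02] turn [-0.01  0.08 -0.02]
```

servo_tool:
  plan:
    - [[0.1,0.02,0],[0,0,0]]
    - [[0.2,0.03,0],[0,0,0]]
    - [[0.3,0.05,0],[0,0,0]]
    - [[0.3,0.05,0],[0,0,0]]

```text
clock: 14.95
position: [0.5725, -0.0092, 0.1611]
ee_rot: [-0.137, 1.565, 0.137]
force: [-1.1, -0.3, -3.3]
width: 0.15
```

servo_tool:
  plan:
    - [[0.08,0.01,0],[0,0,0]]
    - [[0.15,0.03,0],[0,0,0]]
    - [[0.15,0.03,0],[0,0,0]]

```text
clock: 15.25
position: [0.5725, -0.0092, 0.1608]
ee_rot: [-0.137, 1.568, 0.137]
force: [-6.0, -0.6, 1.3]
width: 0.145
```

```bash
python3 - <<'E'
from h import *
rel(); mv(0,0,18)
E
```

```text
t 15.25 gap mm 1.67 lat -0.06 lugs-bottom 17.85 yaw 10.0 tilt -0.1 0.02 F -6.0 0.5 1.3 tq [-0.14  1.38 -0.  ]
-> [0.16 0.03 0.02]
shift cm [0.16 0.03 0.02] turn [-0.01 -0.1   0.  ]
```

servo_tool:
  plan:
    - [[0.03,0,-0.2],[0,0,0]]
    - [[0.03,0,-0.4],[0,0,0]]
    - [[0.03,0,-0.6],[0,0,0]]
    - [[0.03,0,-0.6],[0,0,0]]

```text
clock: 15.65
position: [0.5723, -0.0095, 0.1548]
ee_rot: [-0.137, 1.569, 0.137]
force: [-6.1, -0.9, 3.6]
width: 0.146
```

```bash
python3 - <<'E'
from h import *
rel()
E
```

```text
t 15.65 gap mm 1.98 lat -0.35 lugs-bottom 11.83 yaw 9.98 tilt -0.16 0.03 F -6.2 0.2 3.6 tq [-0.14  1.19 -0.01]
```

servo_tool:
  plan:
    - [[0.02,0.02,-0.15],[0,0,0]]
    - [[0.02,0.02,-0.3],[0,0,0]]
    - [[0.02,0.02,-0.3],[0,0,0]]

```text
clock: 15.95
position: [0.5721, -0.0096, 0.1518]
ee_rot: [-0.136, 1.57, 0.137]
force: [-3.0, 0.2, -0.2]
width: 0.151
```

servo_tool:
  plan:
    - [[0.02,0.02,-0.15],[0,0,0]]
    - [[0.02,0.02,-0.3],[0,0,0]]
    - [[0.02,0.02,-0.3],[0,0,0]]

```text
clock: 16.25
position: [0.5725, -0.0091, 0.1483]
ee_rot: [-0.137, 1.57, 0.137]
force: [0.3, 0.2, -8.0]
width: 0.147
```

```bash
python3 - <<'E'
from h import *
rel()
E
```

```text
t 16.25 gap mm 1.74 lat 0.02 lugs-bottom 5.26 yaw 9.98 tilt -0.2 0.03 F 0.3 0.1 -8.0 tq [ 0.04  0.14 -0.02]
```

servo_tool:
  plan:
    - [[0.02,0,-0.15],[0,0,0]]
    - [[0.02,0,-0.3],[0,0,0]]
    - [[0.02,0,-0.3],[0,0,0]]

```text
clock: 16.55
position: [0.5726, -0.0091, 0.1451]
ee_rot: [-0.137, 1.57, 0.137]
force: [-2.0, -0.2, -2.6]
width: 0.151
```

servo_tool:
  plan:
    - [[0.02,0,-0.1],[0,0,0]]
    - [[0.02,0,-0.2],[0,0,0]]
    - [[0.02,0,-0.2],[0,0,0]]

```text
clock: 16.85
position: [0.5723, -0.0091, 0.1441]
ee_rot: [-0.136, 1.571, 0.138]
force: [-9.7, 0.5, 11.6]
width: 0.145
```

```bash
python3 - <<'E'
from h import *
rel()
E
```

```text
t 16.85 gap mm 1.88 lat 0.01 lugs-bottom 1.15 yaw 9.97 tilt -0.22 0.09 F -9.5 2.2 11.6 tq [0.09 1.88 0.06]
```

servo_tool:
  plan:
    - [[0.02,0,-0.15],[0,0,0]]
    - [[0.02,0,-0.25],[0,0,0]]
    - [[0.02,0,-0.25],[0,0,0]]

```text
clock: 17.15
position: [0.572, -0.0093, 0.1437]
ee_rot: [-0.134, 1.571, 0.139]
force: [-14.7, 1.9, 24.3]
width: 0.146
```

```bash
python3 - <<'E'
from h import *
rel()
c=snap("scene","s9"); p=snap("wrist","w9"); im=cv2.convertScaleAbs(c["frame"],alpha=1.8)[200:300,240:340]
cv2.imwrite("pics/s9z.png",cv2.resize(im,None,fx=6,fy=6,interpolation=cv2.INTER_CUBIC))
E
```

```text
t 17.15 gap mm 2.21 lat -0.06 lugs-bottom 0.73 yaw 9.94 tilt -0.22 0.18 F -14.2 4.4 24.3 tq [0.19 2.85 0.08]
```

View pics/s9z.png

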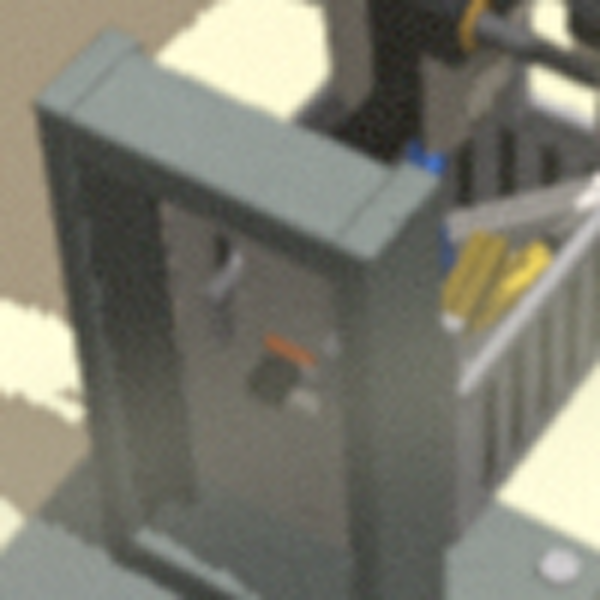

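servo_tool:
  plan:
    - [[-0.02,0,0],[0,0,0]]
    - [[-0.02,0,0.02],[0,0,0]]
    - [[-0.02,0,0.02],[0,0,0]]

```text
clock: 17.55
position: [0.5723, -0.0093, 0.1443]
ee_rot: [-0.134, 1.57, 0.138]
force: [-2.5, 0.3, 5.2]
width: 0.147
```

```bash
python3 - <<'E'
from h import *
rel()
E
```

```text
t 17.55 gap mm 1.97 lat -0.18 lugs-bottom 1.29 yaw 9.94 tilt -0.16 0.17 F -2.5 0.7 5.2 tq [0.02 0.44 0.02]
```

servo_tool:
  plan:
    - [[0,0,0.1],[0,0,0]]
    - [[0,0,0.2],[0,0,0]]
    - [[0,0,0.2],[0,0,0]]

```text
clock: 17.85
position: [0.5723, -0.0092, 0.1461]
ee_rot: [-0.134, 1.57, 0.138]
force: [1.7, -0.8, -3.3]
width: 0.147
```

servo_tool:
  plan:
    - [[0,0,0.1],[0,0,0]]
    - [[0,0,0.15],[0,0,0]]
    - [[0,0,0.15],[0,0,0]]

```text
clock: 18.15
position: [0.5719, -0.0093, 0.1473]
ee_rot: [-0.134, 1.571, 0.138]
force: [-0.4, 0.8, -4.0]
width: 0.146
```

servo_tool:
  plan:
    - [[0,0,0.08],[0,0,0]]
    - [[0,0,0.1],[0,0,0]]
    - [[0,0,0.1],[0,0,0]]

```text
clock: 18.45
position: [0.5718, -0.0092, 0.1481]
ee_rot: [-0.135, 1.571, 0.139]
force: [0.0, 0.6, -6.9]
width: 0.149
```

servo_tool:
  plan:
    - [[0.02,0,-0.2],[0,0,0]]
    - [[0.02,0,-0.4],[0,0,0]]
    - [[0.02,0,-0.5],[0,0,0]]
    - [[0.02,0,-0.5],[0,0,0]]

```text
clock: 18.85
position: [0.5722, -0.0093, 0.1441]
ee_rot: [-0.134, 1.57, 0.139]
force: [-4.9, 0.7, 7.5]
width: 0.143
```

servo_tool:
  plan:
    - [[0,0,0.03],[0,0,0]]
    - [[0,0,0.03],[0,0,0]]
    - [[0,0,0.03],[0,0,0]]

```text
clock: 19.15
position: [0.5724, -0.0093, 0.1445]
ee_rot: [-0.134, 1.57, 0.139]
force: [-0.9, 0.1, -0.3]
width: 0.147
```

Now release and back off upward.

servo_tool:
  plan:
    - [[0,0,0],[0,0,0]]
    - [[0,0,0],[0,0,0]]
    - [[0,0,0],[0,0,0]]
    - [[0,0,0],[0,0,0]]
    - [[0,0,0],[0,0,0]]
    - [[0,0,0],[0,0,0]]
    - [[0,0,0],[0,0,0]]
    - [[0,0,0],[0,0,0]]
  grip: 0.8

```text
clock: 19.95
position: [0.5724, -0.0093, 0.1445]
ee_rot: [-0.134, 1.57, 0.139]
force: [-0.3, -0.5, 0.5]
width: 0.778
```

```bash
python3 - <<'E'
from h import *
rel()
p=snap("wrist","w10"); snap("scene","s10")
E
```

```text
t 19.95 gap mm 1.85 lat -0.21 lugs-bottom 1.47 yaw 9.95 tilt -0.17 0.19 F -0.4 -0.4 0.5 tq [ 0.05 -0.01  0.04]
```

View pics/w10.png

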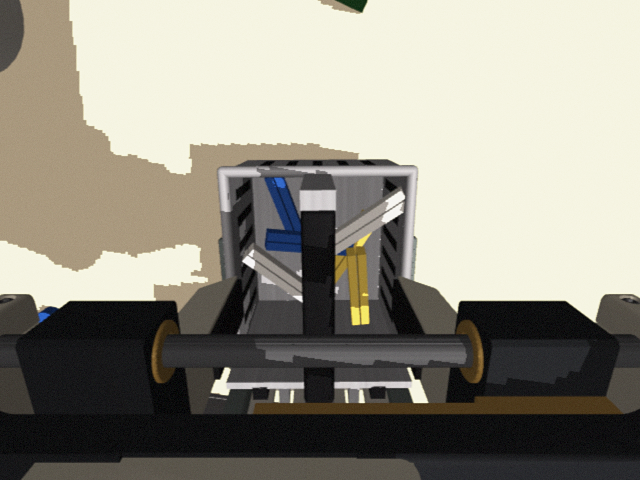

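View pics/s10.png

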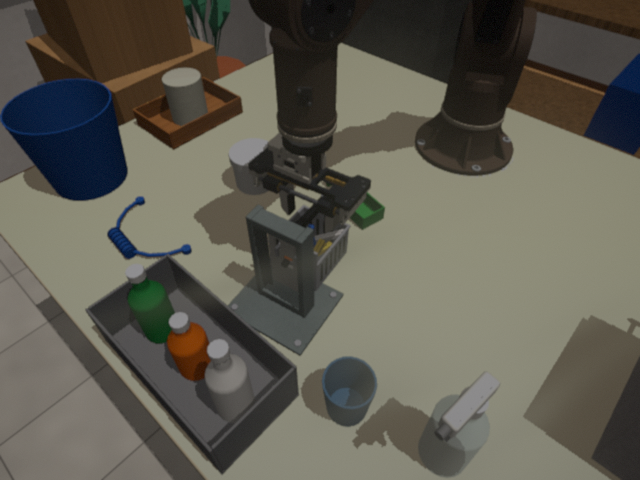

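servo_tool:
  plan:
    - [[0,0,1.5],[0,0,0]]
    - [[0,0,4],[0,0,0]]
    - [[-2,0,8],[0,0,0]]
    - [[-5,0,12],[0,0,0]]
    - [[-8,0,15],[0,0,0]]
    - [[-10,0,15],[0,0,0]]
    - [[-10,0,15],[0,0,0]]
    - [[-10,0,15],[0,0,0]]

```text
clock: 20.85
position: [0.4724, -0.009, 0.2947]
ee_rot: [-0.134, 1.569, 0.14]
force: [0.1, 0.0, 0.4]
width: 0.8
```

```bash
python3 - <<'E'
from h import *
rel(); c=snap("scene","s11"); p=snap("wrist","w11"); im=cv2.convertScaleAbs(c["frame"],alpha=1.8)[195:295,240:360]
cv2.imwrite("pics/s11z.png",cv2.resize(im,None,fx=6,fy=6,interpolation=cv2.INTER_CUBIC))
im=cv2.resize(c["frame"],None,fx=4,fy=4,interpolation=cv2.INTER_CUBIC)
# predicted home and 9mm-up back rim
x,y=np.array([.6372,.0023])-.066*np.array([np.cos(W),np.sin(W)])
for dh,col in ((0,(0,0,255)),(.009,(255,0,0))):
    z0=.1243-.085+dh
    for a,b in [((.055,-.05,.1),(.055,.05,.1)),((-.055,-.05,.072),(-.055,.05,.072)),((-.055,.05,.072),(.055,.05,.072)),((-.046,0,.126),(.046,0,.126))]:
        v=(proj(c,T(x,y,W,[a,b])+[0,0,z0])+.5)*4-.5
        cv2.line(im,*[tuple(int(round(k)) for k in r) for r in v],col,1)
cv2.imwrite("pics/s11d.png",cv2.convertScaleAbs(im[170*4:310*4,220*4:420*4],alpha=1.5))
E
```

```text
t 20.85 gap mm 100.24 lat 17.49 lugs-bottom 151.65 yaw 9.98 tilt -0.12 0.24 F 0.1 0.0 0.4 tq [ 0.09 -0.01  0.03]
```

View pics/s11z.png

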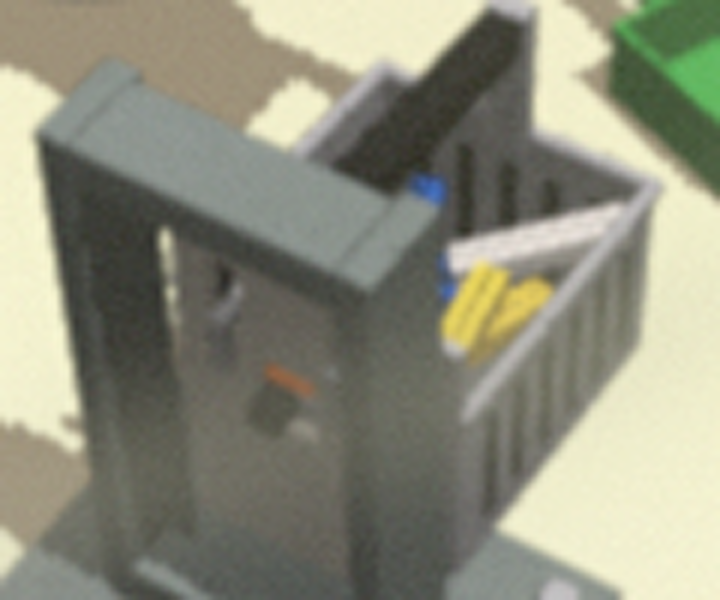

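View pics/s11d.png

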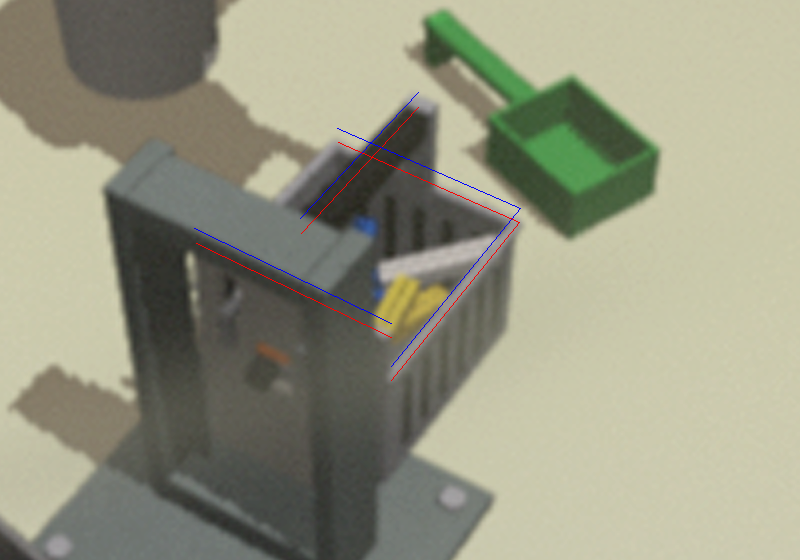

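View pics/w11.png

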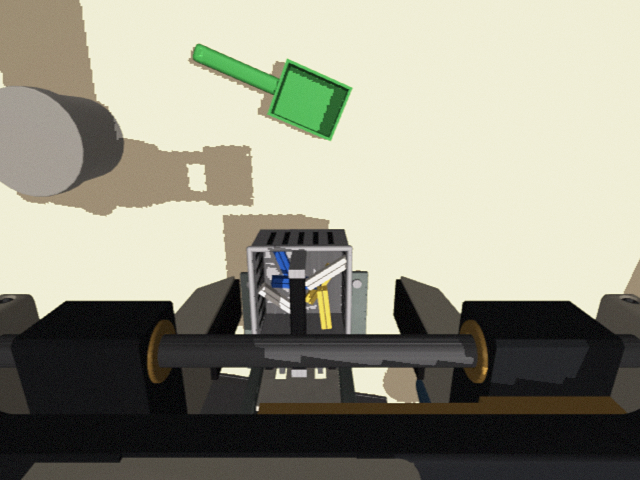

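```bash
python3 -c "
from h import *
print(arm.sign_off())"
```

```text
the job is handed in; nothing more can be done
None
```

The basket is hanging on the upright with both lugs through the slots, pressed home against a firm stop. I handed the job in at about 21 s on the clock; the hand-in gives no verdict.

**What I did:** I measured the strip with the wrist camera, which put it about 5.7 mm below nominal. I then gripped the handle bar and slid the lugs in with almost no force until the standoffs touched, at about 6 N. I pressed down past the catch to the stop. The largest push was about 24 N down and 15 N against the face, well under the 60 N limit.

**Last checks:**
- **Lock:** A gentle lift met increasing resistance about 4 mm up, with the pull reaching 6.9 N against a weight of about 3.3 N. I then pressed the basket home again before letting go. I stopped at 6.9 N, so this was a light test.
- **Catch:** From behind, the orange catch sat in the same spot as when it was free, and a lug could be seen hooked over the slot edge.
- **Height:** After release the basket's rim matched the predicted home position, not the position 9 mm higher.
- **Gripper:** It was open and clear, with no force on it.
- **Other items:** The other things looked unmoved in the pictures; I compared them by eye only.

**What did not go to plan:**
- My first tilted look at the upright drove the arm into a joint limit. It took a detour in free air, high above the table, to recover.
- The forward gap read about 2 mm at contact instead of 0. I put this down to calibration, because the lugs slid freely and dropped in.

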